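# Twist the jammed brake knobs off a caster base and set them between stops

### The arm

A 6-joint arm with a two-finger parallel gripper is mounted at the origin on the work surface. World frame = base frame: x ahead of the robot, y to its left, z up, the work surface at z = 0. Lengths are in m, angles in rad, forces in N, time in s.
With the tool pointing down it reaches from about 0.325 to 0.775 m from the base axis. Payload 5.5 kg.
Tool frame: the origin (TCP) lies midway between the tips of the shut fingers; the grasp point (between the pads) lies 19 mm behind it (robot.grip_depth is the distance from the TCP to the grasp point, in m); z points along the fingers, y is the line along which they close (so a half turn about z gives the same grasp; the last joint's range is limited). The gripper opens to 85 mm and grips with 20 to 120 N. Pads are 22 mm wide; open, the fingers measure 114 mm over their backs; the gripper's body (76 mm by 85 mm) begins 54 mm behind the grasp point. The pads swing forward as they close: fully open they stand 13 mm farther back than shut.
Start: joints at [-1.173, 0.091, 1.231, -0, 1.82, -0.057], TCP at [0.264, -0.539, 0.231] pointing down, gripper open.
Joint ranges: [-2.87, 2.87], [-0.86, 2.18], [0.17, 2.46], [-1.51, 4.65], [0.06, 2.69], [-2.65, 2.65]. Speed limits (rad/s): [2.57, 2.57, 3.01, 3.14, 3.14, 3.14].

### API

Orientations are given as a unit quaternion [w, x, y, z].
In Python, from station import robot gives the robot as it stands. The module is installed in compiled form; this text tells all that it offers.
- The arm moves only by the shell command python3 -m creep 'ROWS' [OPENING] [FORCE]. ROWS is a JSON object of lists of equal length, an entry for each row: "delta_pos": the shift along the tool's x, y, z in cm, a list of three; "twist": the turn, a rotation vector about the tool's x, y, z in rad, a list of three. A call has exactly 8 rows; each row shifts and turns the commanded pose from where the row before left it, along the tool's axes as they then stand; what a row does not reach is not made up. A row lasts 1/10 s, in which the tool goes at most 50 mm and 8.59 degrees, less where a joint would pass 70% of its speed; a pose out of reach is approached as far as the arm can. A call is refused whole if a number of a shift passes 5 or a number of a turn 0.15, either way. A call with a gripper value outside its range is refused whole. OPENING is the opening, from 0 (shut) to 1 (fully open), set as the call begins (- or left out, the last holds). The fingers move at their own pace and stop on an object; FORCE is the grip in N (left out, the last holds). Time passes only in rows, so rows that do not move let the fingers close, or fill a call up. It gives the time, the measured TCP pose, the force, the opening and the grip force at its end, in the units of the state.
- robot.observe(): the state, without advancing time (a new reading comes with each control period).
- robot.read_camera(name): name is "scene" or "top" or "wrist"; returns a dict with "color" (400x640x3 uint8, red, green, blue), "vfov" (degrees; the focal length in pixels is half the picture's height over the tangent of half this angle, whatever the lens; pixels are square), "cx", "cy" (the principal point, pixels), "R" (3x3) and "t" (3): a world point X has camera coordinates R X + t. Camera axes: x right, y down, z forward; pixel columns grow to the right and rows downward; lengths in m; the calibration is good to about 2 mm. The wrist camera is an equidistant fisheye: a pixel r from the principal point sees the ray r / f radians off the axis. A picture is of the moment at which its call begins. There is no depth.
- robot.finish_job(): hands the job in; it is judged then, once.
Trained networks look in a picture, given as the dict that the camera call returned (one of the last four; its "shot" number tells which), for a name from the list of things; names that differ only in an ending like _2 or _b are one class to them, and where a whole thing is asked for, a point or a joint stands for the part that bears it (a point fixed in the world has none). Each returns a list of dicts, best first, with "confidence" (0 to 1); they miss things now and then, are a little off and sometimes report something else, mostly with a low value. They report only what shows in the picture. A call takes as long as a camera call. They do not tell look-alikes from the thing itself.
- robot.outline_of(picture, thing): "region" (400x640 bool, what is visible of it) and "point" ([column, row] in pixels, amid what is visible of it).
- robot.landmark_of(picture, thing): "point" ([column, row] in pixels: a listed point, or the origin of a listed thing).
The state is a dict: "t": time; "joint_positions": joint angles; "qvel": joint speeds; "joint_torque": joint torques, N m; "tool_pos": TCP position; "orientation": TCP orientation; "contact_force": force on the tool from outside, world axes, zero at the start; "torque": the same for the moment, N m; "gripper_width": finger opening in m; "finger_force": force on a finger pad.
Only numpy, scipy, OpenCV 4.12 (cv2) and the standard library are available. Lean on these libraries where they do the work, as an engineer would, in place of code of your own. Each camera call takes 0.05 s, during which the arm holds its last target. There are 200 camera calls.

### The job

Move the terracotta frog off the parts board and stand it upright on the middle of its saucer. Get every brake knob off the planter's caster base: they are jammed, so twist each to and fro while easing it upward, without lifting the base off the deck tile; stand each one upright in a bay of its own on the board, centred on the brass dot between the two stops, with its grip bar parallel to the stops. Leave the scoop and the green clip alone.

Things in the scene. Friction and masses are not known exactly. Their poses are not given: they have to be found in the camera images.
- knob0: black push-on brake knob, 90 g, absent ones read None (2 or 3 present): round collar 56 mm across, 28 mm tall, topped by a flat grip bar 60 mm long (local x), 22 mm thick (local y), 28 to 58 mm above the underside. Origin: centre of the underside; z up, the axis. Bore in the underside 24 mm wide, 25 mm deep. Starts fully home on a spindle, jammed, bar at any yaw
- knob1: black push-on brake knob, 90 g, absent ones read None (2 or 3 present): round collar 56 mm across, 28 mm tall, topped by a flat grip bar 60 mm long (local x), 22 mm thick (local y), 28 to 58 mm above the underside. Origin: centre of the underside; z up, the axis. Bore in the underside 24 mm wide, 25 mm deep. Starts fully home on a spindle, jammed, bar at any yaw
- knob2: black push-on brake knob, 90 g, absent ones read None (2 or 3 present): round collar 56 mm across, 28 mm tall, topped by a flat grip bar 60 mm long (local x), 22 mm thick (local y), 28 to 58 mm above the underside. Origin: centre of the underside; z up, the axis. Bore in the underside 24 mm wide, 25 mm deep. Starts fully home on a spindle, jammed, bar at any yaw
- base (a joint): height in m that the grey caster base (round plate 244 mm across, 14 mm thick, top 60 mm above the floor, on small casters; about 0.9 kg) is lifted off the deck tile: 0 standing, at most 0.08. It sinks back by its weight; it does not turn or tilt. A straight pull on a jammed knob (16 to 24 N) lifts it
- deck: square teak deck tile 280 x 280 x 20 mm flat on the floor, fixed, under the caster base; origin: centre of its underside; the base is concentric with it
- board: plywood parts board 330 mm (local x) x 110 mm (local y) x 12 mm, fixed flat on the floor; origin: centre of its underside. Three bays in a row along x, 105 mm apart, each between two aluminium stops (bars along local y, 8 mm thick, 12 mm above the board, 84 mm clear between them); a thin line along local y with a brass dot marks the middle of each bay
- frog: terracotta frog ornament, 70 mm long (local x, nose to +x), 46 mm wide (local y), flat-sided body 30 mm tall, head to 50 mm (57 mm at the eyes), 220 g; the head, 40 mm wide and 40 mm long, is centred 12 mm ahead of the origin; origin: centre of its underside, z up. Starts in the middle bay of the board
- saucer_top (a point): centre of the upper face, 8 mm above the floor, of a round terracotta saucer 112 mm across, fixed, with a rim bead 3 mm high (look only)
- scoop: stainless scoop with a wooden handle, 220 mm long (local x), loose bystander; origin: between handle and blade, on its underside
- clip: green spring clip plant support, 90 mm long (local x), loose bystander; origin: centre of its underside
- spindle0 (a point): foot, on the base's top, of a steel spindle 22 mm tall, 13 mm thick, with sprung rubber buttons 17 mm up; 83 mm from the base's centre. A knob seated here has its origin here. Turning it takes 0.25 N m; while it turns it can be drawn up some 2 mm per 1.2 rad stroke with little lift on the base, and it stays at each height when let go; free once 21 mm up
- bay0 (a point): middle of bay 0 of the board (the brass dot), on the board's top face, 12 mm above the floor; axes as the board's
- spindle1 (a point): foot, on the base's top, of a steel spindle 22 mm tall, 13 mm thick, with sprung rubber buttons 17 mm up; 83 mm from the base's centre. A knob seated here has its origin here. Turning it takes 0.25 N m; while it turns it can be drawn up some 2 mm per 1.2 rad stroke with little lift on the base, and it stays at each height when let go; free once 21 mm up
- bay1 (a point): middle of bay 1 of the board (the brass dot), on the board's top face, 12 mm above the floor; axes as the board's
- spindle2 (a point): foot, on the base's top, of a steel spindle 22 mm tall, 13 mm thick, with sprung rubber buttons 17 mm up; 83 mm from the base's centre. A knob seated here has its origin here. Turning it takes 0.25 N m; while it turns it can be drawn up some 2 mm per 1.2 rad stroke with little lift on the base, and it stays at each height when let go; free once 21 mm up
- bay2 (a point): middle of bay 2 of the board (the brass dot), on the board's top face, 12 mm above the floor; axes as the board's
Not all that is in view belongs to the job. What is shaped like the knob1 but blue or white is not meant.

How it is judged:
By the outcome, as a careful person would: the job done as asked, in the order asked, and still so for the second after the job is handed in, with the robot touching nothing.
Of knob0, knob1, knob2 only 2 to 3 are there at a start; the rules pass over those that are not, and their reading is None.
At some moment in a run one of frog may be knocked a few centimetres aside while the robot is not near it.
Once in a run the grip may slacken for a moment while it holds something.
It also fails if it takes over 210 s, if anything falls off the work surface, if the arm or the gripper's body presses on something with over 40 N, if the wrist force passes 120 N, or if a joint passes its speed limit or range.

## Working session

There is one attempt and no reset: what is moved stays moved. The work goes in short steps, Python scripts to look and compute and a shell command to move; the robot and the scene stay as the last step left them, time stands still between calls to the robot, and variables do not carry over. Pictures are saved under pics/ and viewed, at most 14 in all, crops included, and the job is handed in when it is done.

```bash
mkdir -p pics; cat > h.py <<'E'
import numpy as np, cv2
from station import robot
from scipy.spatial.transform import Rotation as Ro
def f(p): return p["color"].shape[0]/2/np.tan(np.radians(p["vfov"])/2)
def ray(p,px,fish=False):
    u=np.array([px[0]-p["cx"],px[1]-p["cy"]])/f(p)
    if fish:
        th=np.hypot(*u); d=np.array([*(u/max(th,1e-9)*np.sin(th)),np.cos(th)])
    else: d=np.array([*u,1.])
    R=np.array(p["R"]); return -R.T@np.array(p["t"]), R.T@d
def at(p,px,z,fish=False):
    c,d=ray(p,px,fish); return c+d*(z-c[2])/d[2]
def proj(p,X,fish=False):
    c=np.array(p["R"])@np.array(X)+np.array(p["t"])
    if fish:
        r=np.hypot(c[0],c[1]); th=np.arctan2(r,c[2]); u=c[:2]/max(r,1e-9)*th
    else: u=c[:2]/c[2]
    return np.array([p["cx"],p["cy"]])+u*f(p)
def save(p,n,crop=None,s=1):
    im=p["color"][:,:,::-1]
    if crop: im=im[crop[1]:crop[3],crop[0]:crop[2]]
    cv2.imwrite("pics/"+n,cv2.resize(im,None,fx=s,fy=s,interpolation=cv2.INTER_CUBIC))
E
python3 - <<'E'
from h import *
np.set_printoptions(precision=3,suppress=True)
H=dict(knob0=.06,frog=0,board=0,deck=0,saucer_top=.008,scoop=0,clip=0,spindle0=.06,bay0=.012,bay1=.012,bay2=.012)
for n in ["top","scene"]:
    p=robot.read_camera(n); save(p,n+".png"); print(n,-np.array(p["R"]).T@p["t"])
    for k,z in H.items():
        for d in robot.landmark_of(p,k): print(k,round(d["confidence"],2),np.round(d["point"]),at(p,d["point"],z))
E
```

```text
top [0.368 0.07  1.075]
knob0 0.95 [220. 216.] [0.466 0.342 0.06 ]
knob0 0.94 [178. 288.] [0.281 0.444 0.06 ]
knob0 0.82 [164. 254.] [0.369 0.486 0.06 ]
knob0 0.56 [208. 304.] [0.242 0.367 0.06 ]
frog 0.64 [454. 196.] [ 0.527 -0.3    0.   ]
frog 0.63 [256. 174.] [0.593 0.26  0.   ]
frog 0.26 [320. 110.] [0.78  0.078 0.   ]
board 0.86 [446. 196.] [ 0.526 -0.277  0.   ]
deck 0.7 [253. 212.] [0.484 0.265 0.   ]
deck 0.46 [350. 190.] [ 0.546 -0.006  0.   ]
saucer_top 0.87 [350. 188.] [ 0.549 -0.005  0.008]
saucer_top 0.39 [446. 198.] [ 0.521 -0.273  0.008]
saucer_top 0.34 [320. 110.] [0.778 0.077 0.008]
clip 0.54 [430. 120.] [ 0.749 -0.241  0.   ]
clip 0.31 [319. 108.] [0.787 0.082 0.   ]
spindle0 0.87 [221. 215.] [0.471 0.34  0.06 ]
spindle0 0.79 [253. 174.] [0.581 0.257 0.06 ]
spindle0 0.62 [275. 228.] [0.434 0.197 0.06 ]
spindle0 0.41 [449. 197.] [ 0.515 -0.264  0.06 ]
bay0 0.98 [456. 161.] [ 0.625 -0.305  0.012]
bay0 0.69 [449. 199.] [ 0.518 -0.281  0.012]
bay0 0.57 [446. 231.] [ 0.429 -0.268  0.012]
bay1 0.98 [456. 161.] [ 0.625 -0.305  0.012]
bay1 0.69 [449. 199.] [ 0.518 -0.281  0
[... 765 characters left out ...]
[ 0.743 -0.235  0.   ]
spindle0 0.92 [432. 242.] [0.469 0.341 0.06 ]
spindle0 0.89 [390. 205.] [0.433 0.198 0.06 ]
spindle0 0.61 [379. 258.] [0.581 0.252 0.06 ]
bay0 0.96 [253. 139.] [ 0.43  -0.267  0.012]
bay0 0.61 [207. 182.] [ 0.624 -0.277  0.012]
bay0 0.56 [230. 156.] [ 0.517 -0.283  0.012]
bay0 0.24 [226. 155.] [ 0.518 -0.295  0.012]
bay1 0.96 [253. 139.] [ 0.43  -0.267  0.012]
bay1 0.61 [207. 182.] [ 0.624 -0.277  0.012]
bay1 0.56 [230. 156.] [ 0.517 -0.283  0.012]
bay1 0.24 [226. 155.] [ 0.518 -0.295  0.012]
bay2 0.96 [253. 139.] [ 0.43  -0.267  0.012]
bay2 0.61 [207. 182.] [ 0.624 -0.277  0.012]
bay2 0.56 [230. 156.] [ 0.517 -0.283  0.012]
bay2 0.24 [226. 155.] [ 0.518 -0.295  0.012]
```

View pics/top.png

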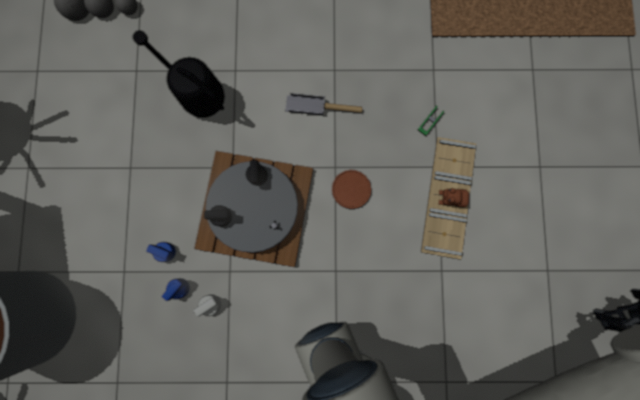

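View pics/scene.png

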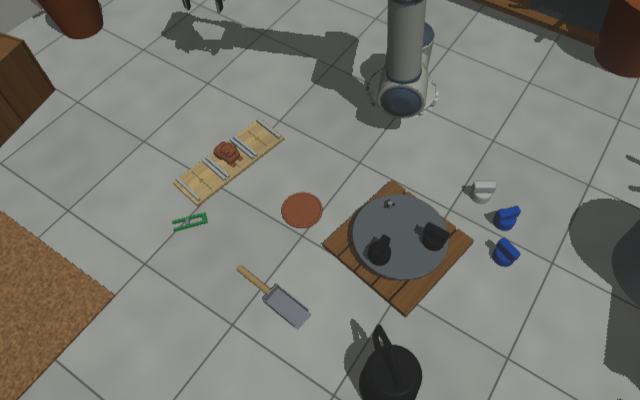

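Candidates for the frog: board (454,196) is the only frog-shaped thing, while the saucer (350,188) is just a similar colour. Candidates for the knobs are black at (257,172) and (219,216) on the base. The blue (162,252), blue (176,290) and white (208,306) ones are look-alikes, so I leave them. The spindle at (275,226) is bare, so there are two knobs. I'll check this in a close crop and work out the approach to the frog.

```bash
cat >> h.py <<'E'
def go(pos,yaw=None,fr=None):
    """print shift (tool axes, cm) to TCP pos and twist about tool z so tool-y points at yaw (mod pi), tool down"""
    s=robot.observe(); R=Ro.from_quat(np.roll(s["orientation"],-1)).as_matrix(); p=np.array(s["tool_pos"])
    print("tcp",p.round(4),"tilt",(R[:,2]*1).round(3),"yaw_y",round(np.arctan2(R[1,1],R[0,1]),3),"w",round(s["gripper_width"],4),"q6",round(s["joint_positions"][5],3))
    print("shift cm",(R.T@(np.array(pos)-p)*100).round(2))
    if yaw is not None:
        y=np.array([np.cos(yaw),np.sin(yaw),0]); a=R.T@y; tw=np.arctan2(-a[0],a[1]); 
        print("twist z",round((tw+np.pi/2)%np.pi-np.pi/2,3), "or half turn more")
E
python3 - <<'E'
from h import *
p=robot.read_camera("top")
a=cv2.resize(p["color"][140:270,410:490,::-1],None,fx=4.4,fy=4.4,interpolation=cv2.INTER_CUBIC)
b=cv2.resize(p["color"][140:270,190:310,::-1],None,fx=3.6,fy=4.4,interpolation=cv2.INTER_CUBIC)
cv2.imwrite("pics/c1.png",np.hstack([a,b]))
go([.50,-.28,.30],0.1)
E
```

```text
tcp [ 0.2636 -0.539   0.2312] tilt [ 0.  0. -1.] yaw_y -1.116 w 0.0857 q6 -0.057
shift cm [ 32.62 -12.88  -6.87]
twist z -1.216 or half turn more
```

View pics/c1.png

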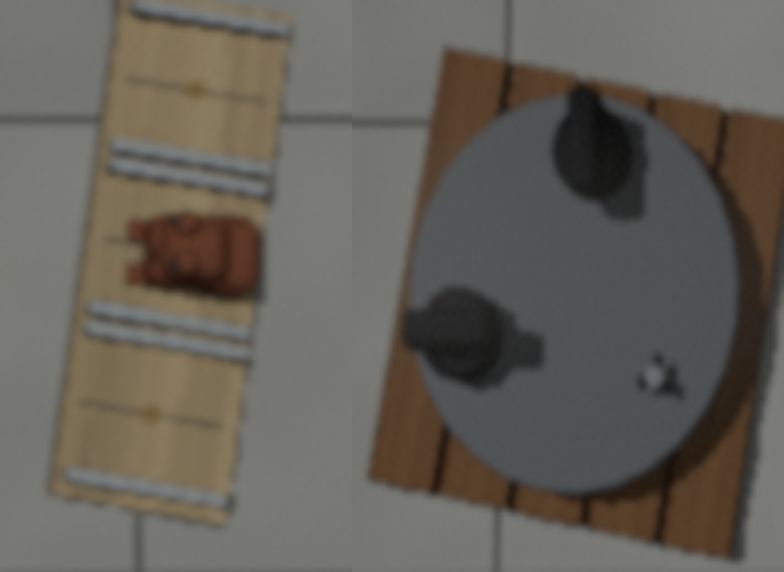

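The crop confirms it. The frog lies in the middle bay with its nose to image left (+y). Two black knobs sit on the base, with a bare spindle at the lower right. I'll move above the frog.

```bash
python3 -m creep '{"delta_pos":[[4.1,-1.6,-0.9],[4.1,-1.6,-0.9],[4.1,-1.6,-0.9],[4.1,-1.6,-0.9],[4.1,-1.6,-0.9],[4.1,-1.6,-0.9],[4.1,-1.6,-0.9],[4.1,-1.6,-0.9]],"twist":[[0,0,0],[0,0,0],[0,0,0],[0,0,0],[0,0,0],[0,0,0],[0,0,0],[0,0,0]]}' 1
python3 -m creep '{"delta_pos":[[0,0,0],[0,0,0],[0,0,0],[0,0,0],[0,0,0],[0,0,0],[0,0,0],[0,0,0]],"twist":[[0,0,-0.15],[0,0,-0.15],[0,0,-0.15],[0,0,-0.15],[0,0,-0.15],[0,0,-0.15],[0,0,-0.15],[0,0,-0.15]]}' 
python3 - <<'E'
from h import *
np.set_printoptions(precision=3,suppress=True)
for n in ["wrist","top"]:
    p=robot.read_camera(n); F=n=="wrist"
    if F: save(p,"w1.png")
    for k,z in dict(frog=.012,board=0,bay0=.012,saucer_top=.008).items():
        for d in robot.landmark_of(p,k): print(n,k,round(d["confidence"],2),np.round(d["point"]),at(p,d["point"],z,F))
    for d in robot.outline_of(p,"frog")[:1]:
        print("area",d["region"].sum(),cv2.minAreaRect(np.argwhere(d["region"])[:,::-1].astype(np.float32)))
go([.52,-.30,.15],0.05)
E
```

```text
t: 2.05
tool_pos: [0.503, -0.2784, 0.3038]
orientation: [0.0, 0.974, 0.225, 0.0]
contact_force: [1.3, -0.2, 0.5]
gripper_width: 0.0858
finger_force: 0.0
t: 2.85
tool_pos: [0.502, -0.28, 0.3033]
orientation: [0.0, 0.675, 0.738, 0.0]
contact_force: [-0.4, 0.2, 0.5]
gripper_width: 0.0855
finger_force: 0.0
wrist frog 0.83 [334. 165.] [ 0.524 -0.289  0.012]
wrist bay0 0.88 [403. 178.] [ 0.628 -0.298  0.012]
wrist bay0 0.78 [259. 142.] [ 0.415 -0.265  0.012]
area 1823 ((332.1756896972656, 164.94595336914062), (35.8389778137207, 57.704044342041016), 9.462322235107422)
top frog 0.95 [454. 199.] [ 0.518 -0.294  0.012]
top board 0.73 [446. 197.] [ 0.524 -0.275  0.   ]
top bay0 0.91 [447. 196.] [ 0.527 -0.276  0.012]
top bay0 0.9 [454. 161.] [ 0.626 -0.3    0.012]
top saucer_top 0.91 [346. 187.] [0.553 0.005 0.008]
area 519 ((453.8655700683594, 197.11380004882812), (30.975967407226562, 18.186960220336914), 4.763641834259033)
tcp [ 0.502 -0.28   0.303] tilt [ 0. -0. -1.] yaw_y 0.083 w 0.0858 q6 -0.651
shift cm [-2.15  1.63 15.33]
twist z 0.033 or half turn more
```

View pics/w1.png

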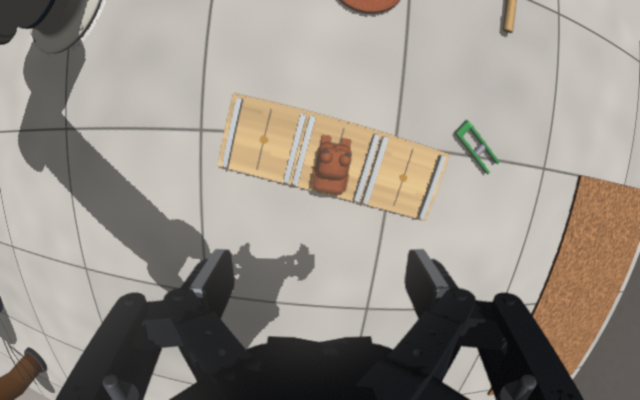

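The wrist view shows the frog at about (332,165), its nose toward the picture's top, and brass dots at (263,140) and (403,178). I'll fit the frog's pose with a silhouette of its model.

```bash
cat >> h.py <<'E'
from scipy.optimize import minimize
def box(x0,x1,y,z0,z1): return np.array([[a,b,c] for a in(x0,x1) for b in(-y,y) for c in(z0,z1)])
def cyl(r,z0,z1): return np.array([[r*np.cos(a),r*np.sin(a),z] for a in np.linspace(0,6.28,24) for z in(z0,z1)])
FROG=[box(-.035,.035,.023,0,.03),box(-.008,.032,.02,.03,.05)]
KNOB=[cyl(.028,0,.028),box(-.03,.03,.011,.028,.058)]
def fit(p,region,model,x0,z,fish,free=3):
    s=4
    ref=cv2.resize(region.astype(np.uint8),None,fx=s,fy=s,interpolation=cv2.INTER_NEAREST)
    def cost(v):
        m=np.zeros_like(ref); c,sn=np.cos(v[2]),np.sin(v[2])
        for b in model:
            W=np.c_[b[:,0]*c-b[:,1]*sn+v[0],b[:,0]*sn+b[:,1]*c+v[1],b[:,2]+z]
            q=np.array([proj(p,w,fish) for w in W])*s+s/2
            cv2.fillConvexPoly(m,cv2.convexHull(q.astype(np.int32)),1)
        return 1-(m&ref).sum()/(m|ref).sum()
    best=min((minimize(cost,x0,method="Nelder-Mead",options=dict(initial_simplex=np.array(x0)+np.array([[0,0,0],[.01,0,0],[0,.01,0],[0,0,q]]),xatol=1e-4,fatol=1e-4)) for q in(.3,-.3)),key=lambda r:r.fun)
    return best.x,1-best.fun
E
python3 - <<'E'
from h import *
np.set_printoptions(precision=3,suppress=True)
for n in ["wrist","top"]:
    p=robot.read_camera(n); F=n=="wrist"
    d=robot.outline_of(p,"frog")[0]
    print(n,fit(p,d["region"],FROG,[.522,-.295,1.5],.012,F))
    if F:
        a,b=at(p,(263.5,140),.012,F),at(p,(403.5,178),.012,F); print(a,b,(a+b)/2,np.linalg.norm(b-a),np.arctan2(*(b-a)[1::-1]))
E
```

```text
wrist (array([ 0.52 , -0.288,  1.491]), np.float64(0.8963318887004585))
[ 0.422 -0.261  0.012] [ 0.629 -0.299  0.012] [ 0.525 -0.28   0.012] 0.21063020554707013 -0.18116150987840934
top (array([ 0.52 , -0.288,  1.558]), np.float64(0.8863941018766756))
```

```bash
python3 -m creep '{"delta_pos":[[-0.4,1.8,1],[0,0,4],[0,0,4.5],[0,0,4.5],[0,0,4.5],[0,0,4],[0,0,3.5],[0,0,2]],"twist":[[0,0,0],[0,0,0.133],[0,0,0],[0,0,0],[0,0,0],[0,0,0],[0,0,0],[0,0,0]]}' 1 40
python3 -m creep '{"delta_pos":[[0,0,0],[0,0,0],[0,0,0],[0,0,0],[0,0,0],[0,0,0],[0,0,0],[0,0,0]],"twist":[[0,0,0],[0,0,0],[0,0,0],[0,0,0],[0,0,0],[0,0,0],[0,0,0],[0,0,0]]}' 0 40
python3 - <<'E'
from h import *
p=robot.read_camera("wrist"); save(p,"w2.png"); go([.52,-.28,.2],0)
E
```

```text
t: 4.45
tool_pos: [0.5185, -0.2814, 0.0192]
orientation: [-0.002, 0.724, 0.69, -0.001]
contact_force: [0.1, 0.5, -0.5]
gripper_width: 0.0852
finger_force: 0.0
t: 5.25
tool_pos: [0.5216, -0.2832, 0.0259]
orientation: [0.002, 0.724, 0.69, 0.001]
contact_force: [0.3, -0.4, 6.3]
gripper_width: 0.0449
finger_force: 43.6
tcp [ 0.5216 -0.2832  0.0259] tilt [ 0.004 -0.002 -1.   ] yaw_y -0.049 w 0.0452 q6 -0.506
shift cm [  0.28  -0.11 -17.42]
twist z -0.049 or half turn more
```

View pics/w2.png

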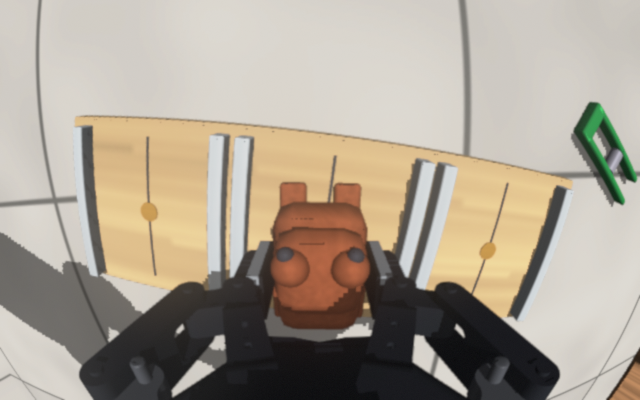

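The frog is gripped (45 mm) and still upright. Now I lift it and carry it toward the saucer.

```bash
python3 -m creep '{"delta_pos":[[0,0,-1],[0,0,-2],[0,0,-3],[0,0,-3],[0,0,-3],[0,0,-2],[0,0,0],[0,0,0]],"twist":[[0,0,0],[0,0,0],[0,0,0],[0,0,0],[0,0,0],[0,0,0],[0,0,0],[0,0,0]]}' - 60
python3 -m creep '{"delta_pos":[[2,0.2,0],[3.5,0.2,0],[4,0.2,0],[4,0.2,0],[4,0.2,0],[4,0.2,0],[3.5,0.2,0],[2,0.2,0]],"twist":[[0,0,0],[0,0,0],[0,0,0],[0,0,0],[0,0,0],[0,0,0],[0,0,0],[0,0,0]]}'
python3 - <<'E'
from h import *
np.set_printoptions(precision=3,suppress=True)
for n in ["wrist","top","scene"]:
    p=robot.read_camera(n); F=n=="wrist"
    if F: save(p,"w3.png")
    for d in robot.landmark_of(p,"saucer_top")[:2]: print(n,"lm",round(d["confidence"],2),d["point"],at(p,d["point"],.008,F))
    for d in robot.outline_of(p,"saucer_top")[:1]:
        e=cv2.findContours(d["region"].astype(np.uint8),0,1)[0]; c=max(e,key=len)
        print(len(c),cv2.fitEllipse(c),at(p,cv2.fitEllipse(c)[0],.009,F))
go([.55,0,.04],-.05)
E
```

```text
t: 6.1
tool_pos: [0.5202, -0.2824, 0.1629]
orientation: [-0.0, 0.724, 0.69, -0.0]
contact_force: [-0.6, 0.8, -2.7]
gripper_width: 0.0444
finger_force: 63.0
t: 6.9
tool_pos: [0.5484, -0.0107, 0.1606]
orientation: [-0.002, 0.723, 0.69, -0.001]
contact_force: [0.4, 0.6, -2.4]
gripper_width: 0.045
finger_force: 62.8
wrist lm 0.77 [321.0, 174.9] [ 0.55  -0.004  0.008]
387 ((318.83990478515625, 165.57228088378906), (86.13851928710938, 115.76813507080078), 88.5869369506836) [0.548 0.005 0.009]
top lm 0.52 [350.3, 189.4] [ 0.546 -0.006  0.008]
96 ((357.01605224609375, 196.12046813964844), (21.108346939086914, 27.67580223083496), 48.81403732299805) [ 0.527 -0.025  0.009]
scene lm 0.58 [303.7, 211.6] [0.55  0.002 0.008]
108 ((301.5290832519531, 209.6204833984375), (35.72227478027344, 39.85145950317383), 81.61380004882812) [ 0.549 -0.006  0.009]
tcp [ 0.549 -0.015  0.163] tilt [-0.001 -0.    -1.   ] yaw_y -0.051 w 0.0444 q6 -0.038
shift cm [ 1.46  0.   12.29]
twist z -0.001 or half turn more
```

View pics/w3.png

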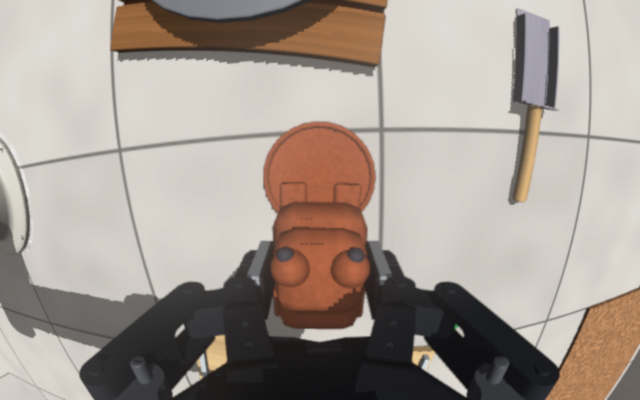

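The saucer's rim shows at left (264,177), top (319,122) and right (375,177). I'll take the centre from these points.

```bash
python3 - <<'E'
from h import *
np.set_printoptions(precision=4,suppress=True)
p=robot.read_camera("wrist")
for q in [(263.5,177),(319,121.5),(375.5,177),(358,138),(280,138)]: print(at(p,q,.011,True))
P=np.array([at(p,q,.011,True)[:2] for q in [(263.5,177),(319,121.5),(375.5,177)]])
A=np.c_[2*P,np.ones(3)]; s=np.linalg.solve(A,(P**2).sum(1)); print(s[:2],np.sqrt(s[2]+s[:2]@s[:2]))
p=robot.read_camera("scene")
m=cv2.inRange(cv2.cvtColor(p["color"],cv2.COLOR_RGB2HSV),(0,90,60),(14,255,255))[180:240,270:340]
c=max(cv2.findContours(m,0,1)[0],key=cv2.contourArea); print(cv2.contourArea(c),cv2.boundingRect(c))
go([0,0,0])
E
```

```text
[ 0.4949 -0.0072  0.011 ]
[0.5523 0.0438 0.011 ]
[ 0.6053 -0.0127  0.011 ]
[0.5887 0.0264 0.011 ]
[0.5144 0.0302 0.011 ]
[ 0.55   -0.0115] 0.05527728161005418
1066.5 (12, 13, 40, 35)
tcp [ 0.5494 -0.0143  0.1632] tilt [-0. -0. -1.] yaw_y -0.05 w 0.0449 q6 -0.038
shift cm [ -1.33 -54.95  16.33]
```

```bash
python3 -m creep '{"delta_pos":[[0.8,0.1,1.5],[0,0,2.5],[0,0,2.5],[0,0,2.5],[0,0,2],[0,0,1.5],[0,0,1],[0,0,0.2]],"twist":[[0,0,0],[0,0,0],[0,0,0],[0,0,0],[0,0,0],[0,0,0],[0,0,0],[0,0,0]]}'
python3 -m creep '{"delta_pos":[[0,0,0.1],[0,0,0.1],[0,0,0.1],[0,0,0.1],[0,0,0],[0,0,0],[0,0,0],[0,0,0]],"twist":[[0,0,0],[0,0,0],[0,0,0],[0,0,0],[0,0,0],[0,0,0],[0,0,0],[0,0,0]]}'
python3 - <<'E'
from h import *
p=robot.read_camera("wrist"); save(p,"w4.png",(160,120,480,380),1.5)
E
```

```text
t: 8.25
tool_pos: [0.5501, -0.0054, 0.0246]
orientation: [-0.001, 0.724, 0.69, -0.001]
contact_force: [0.0, -0.5, -2.7]
gripper_width: 0.0445
finger_force: 62.9
t: 9.05
tool_pos: [0.5509, -0.0056, 0.0223]
orientation: [0.0, 0.724, 0.69, 0.0]
contact_force: [-0.4, 0.1, -1.9]
gripper_width: 0.045
finger_force: 62.9
```

View pics/w4.png

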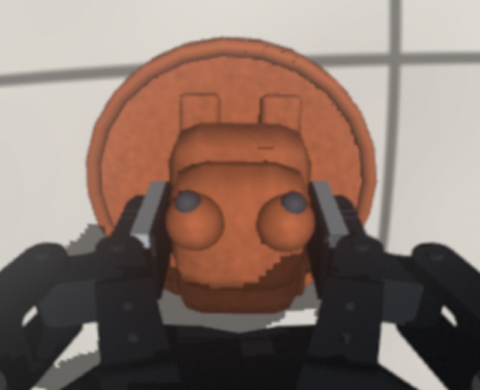

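```bash
python3 -m creep '{"delta_pos":[[0,0,0.1],[0,0,0.1],[0,0,0],[0,0,0],[0,0,0],[0,0,0],[0,0,0],[0,0,0]],"twist":[[0,0,0],[0,0,0],[0,0,0],[0,0,0],[0,0,0],[0,0,0],[0,0,0],[0,0,0]]}'
```

```text
t: 9.9
tool_pos: [0.551, -0.0056, 0.022]
orientation: [0.0, 0.724, 0.69, 0.0]
contact_force: [-5.5, -0.3, 7.4]
gripper_width: 0.0443
finger_force: 63.9
```

It's in contact. I release, rise, and check.

```bash
python3 -m creep '{"delta_pos":[[0,0,-0.1],[0,0,0],[0,0,0],[0,0,0],[0,0,0],[0,0,0],[0,0,0],[0,0,0]],"twist":[[0,0,0],[0,0,0],[0,0,0],[0,0,0],[0,0,0],[0,0,0],[0,0,0],[0,0,0]]}' 1
python3 -m creep '{"delta_pos":[[0,0,-1],[0,0,-2],[0,0,-4],[0,0,-4.5],[0,0,-4.5],[0,0,-4],[0,0,-2],[0,0,0]],"twist":[[0,0,0],[0,0,0],[0,0,0],[0,0,0],[0,0,0],[0,0,0],[0,0,0],[0,0,0]]}'
python3 - <<'E'
from h import *
np.set_printoptions(precision=4,suppress=True)
p=robot.read_camera("wrist"); save(p,"w5.png")
d=robot.outline_of(p,"frog")[0]; print(fit(p,d["region"],FROG,[.551,-.0115,1.52],.008,True))
for d in robot.outline_of(p,"saucer_top")[:1]:
    c=max(cv2.findContours(d["region"].astype(np.uint8),0,1)[0],key=len)
    e=cv2.fitEllipse(c); print(e,at(p,e[0],.009,True))
for k,z in dict(knob0=.06,spindle0=.06).items():
  for d in robot.landmark_of(p,k): print(k,d["confidence"],d["point"],at(p,d["point"],z,True))
go([.5,.25,.25])
E
```

```text
t: 10.7
tool_pos: [0.5509, -0.0056, 0.0212]
orientation: [-0.0, 0.724, 0.69, -0.0]
contact_force: [-0.6, -0.2, -1.2]
gripper_width: 0.0856
finger_force: 0.0
t: 11.5
tool_pos: [0.5521, -0.0057, 0.2469]
orientation: [0.003, 0.724, 0.69, 0.003]
contact_force: [0.4, 0.5, -0.9]
gripper_width: 0.0852
finger_force: 0.0
(array([ 0.5515, -0.0095,  1.5018]), np.float64(0.8974105554457402))
((313.9112854003906, 164.67910766601562), (86.22059631347656, 86.89307403564453), 51.25467300415039) [ 0.5479 -0.0058  0.009 ]
knob0 0.51 [308.0, 331.6] [ 0.5278 -0.227   0.06  ]
spindle0 0.71 [207.3, 1.0] [0.4413 0.1982 0.06  ]
tcp [ 0.5502 -0.0056  0.2392] tilt [-0.003  0.    -1.   ] yaw_y -0.049 w 0.0852 q6 -0.023
shift cm [25.28 -6.27 -1.06]
```

View pics/w5.png

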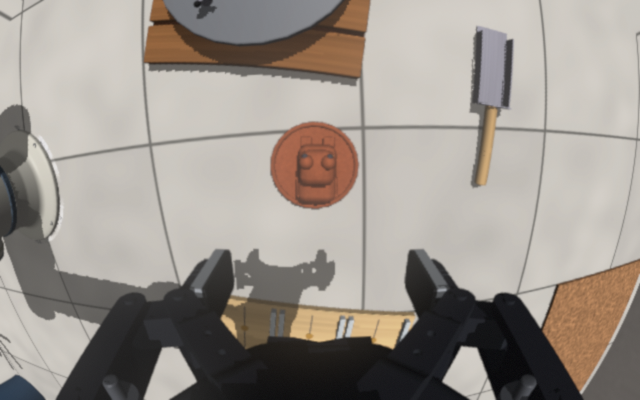

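The frog stands upright about 5 mm from the saucer's centre, which is fine. The board shows at the picture's bottom. I go over to the base.

```bash
python3 -m creep '{"delta_pos":[[1.5,-0.4,-0.5],[3,-0.8,-0.5],[3,-0.8,-0.5],[3,-0.8,-0.5],[3,-0.8,-0.5],[3,-0.8,-0.5],[2,-0.5,0],[1,-0.3,0]],"twist":[[0,0,0],[0,0,0],[0,0,0],[0,0,0],[0,0,0],[0,0,0],[0,0,0],[0,0,0]]}'
python3 - <<'E'
from h import *
np.set_printoptions(precision=4,suppress=True)
go([.5,.25,.25])
for n in ["wrist","top"]:
  F=n=="wrist"
  p=robot.read_camera(n)
  if F: save(p,"w6.png")
  for d in robot.outline_of(p,"knob0"):
    q=d["point"]; x=at(p,q,.09,F); print(n,round(d["confidence"],2),q,x)
    if .4<x[0]<.65 and .2<x[1]<.39:
      for a in (0,.8,1.57,2.4): print("  ",fit(p,d["region"],KNOB,[x[0],x[1],a],.06,F))
  for d in robot.landmark_of(p,"spindle0"): print("sp",round(d["confidence"],2),d["point"],at(p,d["point"],.06,F))
  for d in robot.landmark_of(p,"base")+robot.landmark_of(p,"deck"): print("base",round(d["confidence"],2),d["point"],at(p,d["point"],.06,F),at(p,d["point"],.0,F))
E
```

```text
t: 12.55
tool_pos: [0.5074, 0.1942, 0.271]
orientation: [-0.0, 0.723, 0.691, -0.0]
contact_force: [-0.8, -0.7, -0.0]
gripper_width: 0.0852
finger_force: 0.0
tcp [0.5074 0.1942 0.271 ] tilt [-0.001  0.    -1.   ] yaw_y -0.046 w 0.0852 q6 0.349
shift cm [ 5.54 -0.99  2.1 ]
wrist 0.87 [380.8, 124.6] [0.5747 0.2458 0.09  ]
   (array([0.5755, 0.2469, 0.0202]), np.float64(0.9536364317279604))
   (array([0.5757, 0.247 , 0.0117]), np.float64(0.9526517986329391))
   (array([0.5761, 0.2464, 1.7751]), np.float64(0.7865145650845387))
   (array([0.5756, 0.2468, 3.1629]), np.float64(0.9533489835672544))
wrist 0.83 [120.6, 48.9] [0.2804 0.3631 0.09  ]
wrist 0.82 [150.7, 6.2] [0.3242 0.4066 0.09  ]
wrist 0.68 [274.1, 41.7] [0.4678 0.3385 0.09  ]
   (array([ 0.4675,  0.3391, -1.4992]), np.float64(0.9405387172938853))
   (array([0.4675, 0.339 , 1.6193]), np.float64(0.941488208512996))
   (array([0.4675, 0.3389, 1.6145]), np.float64(0.9414117080221633))
   (array([0.4677, 0.3386, 1.6337]), np.float64(0.9415139826422372))
sp 0.87 [259.4, 166.1] [0.4375 0.2013 0.06  ]Traceback (most recent call last):
  File "<stdin>", line 13, in <module>
ValueError: it knows: bay, board, clip, deck, frog, knob, saucer_top, scoop, spindle
```

View pics/w6.png

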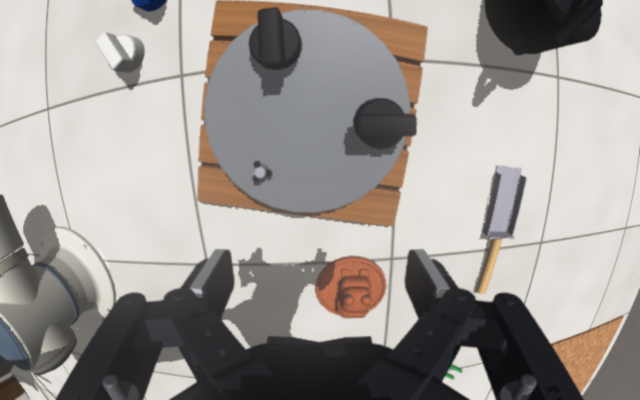

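Knob A is at (0.5757,0.2468) with its bar along x. Knob B is at (0.4676,0.3389) with its bar along y. Blue and white are off the base at left. I go over knob A, turning the fingers to straddle its bar.

```bash
python3 -m creep '{"delta_pos":[[1,1.2,0],[1.5,1.8,1],[1.5,1.8,2],[1,1.2,2],[0.6,0.6,2],[0,0,1],[0,0,0],[0,0,0]],"twist":[[0,0,0],[0,0,0],[0,0,0],[0,0,0],[0,0,0],[0,0,-0.14],[0,0,-0.14],[0,0,-0.14]]}'
python3 -m creep '{"delta_pos":[[0,0,0],[0,0,0],[0,0,0],[0,0,0],[0,0,0],[0,0,0],[0,0,0],[0,0,0]],"twist":[[0,0,-0.15],[0,0,-0.15],[0,0,-0.15],[0,0,-0.15],[0,0,-0.15],[0,0,-0.15],[0,0,-0.15],[0,0,-0.15]]}'
python3 - <<'E'
from h import *
np.set_printoptions(precision=4,suppress=True)
p=robot.read_camera("wrist")
for d in robot.outline_of(p,"knob0"):
    q=d["point"]; x=at(p,q,.09,True); print(round(d["confidence"],2),q,x)
    if .52<x[0]<.65 and .2<x[1]<.3:
      for a in (0,.1): print("  ",fit(p,d["region"],KNOB,[x[0],x[1],a],.06,True))
go([.5757,.2468,.093],1.585)
E
```

```text
t: 13.5
tool_pos: [0.5773, 0.2429, 0.1899]
orientation: [-0.001, 0.563, 0.827, -0.001]
contact_force: [-0.0, 0.6, 1.1]
gripper_width: 0.0857
finger_force: 0.0
t: 14.3
tool_pos: [0.5775, 0.2429, 0.1909]
orientation: [-0.0, -0.002, 1.0, -0.0]
contact_force: [0.4, 0.2, 0.6]
gripper_width: 0.0858
finger_force: 0.0
0.93 [438.6, 66.6] [0.4668 0.3381 0.09  ]
0.68 [538.1, 22.0] [0.4064 0.4447 0.09  ]
tcp [0.5775 0.243  0.1909] tilt [-0.001 -0.001 -1.   ] yaw_y 1.571 w 0.0853 q6 -1.226
shift cm [0.17 0.38 9.79]
twist z -0.014 or half turn more
```

```bash
python3 -m creep '{"delta_pos":[[0.17,0.38,1],[0,0,2],[0,0,2.5],[0,0,2],[0,0,1.5],[0,0,0.8],[0,0,0],[0,0,0]],"twist":[[0,0,-0.014],[0,0,0],[0,0,0],[0,0,0],[0,0,0],[0,0,0],[0,0,0],[0,0,0]]}' 1 30
python3 -m creep '{"delta_pos":[[0,0,0],[0,0,0],[0,0,0],[0,0,0],[0,0,0],[0,0,0],[0,0,0],[0,0,0]],"twist":[[0,0,0],[0,0,0],[0,0,0],[0,0,0],[0,0,0],[0,0,0],[0,0,0],[0,0,0]]}' 0 30
python3 - <<'E'
from h import *
p=robot.read_camera("wrist"); save(p,"w7.png",(100,100,540,400),1.2); print(robot.observe()["contact_force"],robot.observe()["torque"]); go([.5757,.2468,.093],1.585)
E
```

```text
t: 15.2
tool_pos: [0.5758, 0.2483, 0.0941]
orientation: [0.001, -0.007, 1.0, 0.0]
contact_force: [0.1, 0.4, 1.2]
gripper_width: 0.0852
finger_force: 0.0
t: 16.0
tool_pos: [0.5756, 0.248, 0.0937]
orientation: [0.0, -0.007, 1.0, -0.0]
contact_force: [-0.2, -1.9, 3.4]
gripper_width: 0.0215
finger_force: 33.0
[ 0.02214357 -1.55609735  5.012342  ] [-0.37169409  0.02216262 -0.07804176]
tcp [0.5756 0.248  0.0936] tilt [ 0. -0. -1.] yaw_y 1.585 w 0.0213 q6 -1.232
shift cm [-0.01 -0.12  0.06]
twist z -0.0 or half turn more
```

View pics/w7.png

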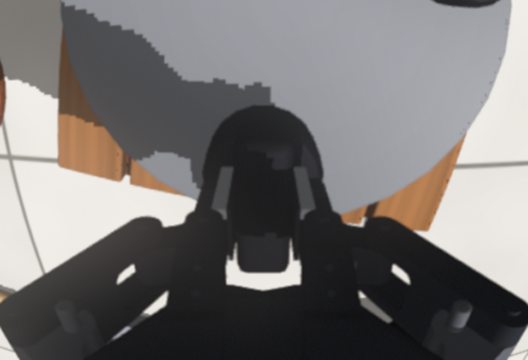

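The bar sits between the pads at about (262,225). I tighten the grip and start the strokes, checking the force.

```bash
python3 -m creep '{"delta_pos":[[0,0,-0.02],[0,0,-0.02],[0,0,-0.02],[0,0,-0.03],[0,0,-0.03],[0,0,-0.03],[0,0,-0.03],[0,0,-0.03]],"twist":[[0,0,0.15],[0,0,0.15],[0,0,0.15],[0,0,0.15],[0,0,0.15],[0,0,0.15],[0,0,0.15],[0,0,0.15]]}' 0 70
python3 -c 'from h import *;s=robot.observe();print(s["torque"],s["joint_positions"][5])'
python3 -m creep '{"delta_pos":[[0,0,-0.02],[0,0,-0.02],[0,0,-0.02],[0,0,-0.02],[0,0,-0.02],[0,0,-0.03],[0,0,-0.03],[0,0,-0.02]],"twist":[[0,0,-0.15],[0,0,-0.15],[0,0,-0.15],[0,0,-0.15],[0,0,-0.15],[0,0,-0.15],[0,0,-0.15],[0,0,-0.15]]}'
python3 -c 'from h import *;s=robot.observe();print(s["torque"],s["joint_positions"][5])'
```

```text
t: 16.85
tool_pos: [0.5756, 0.2484, 0.0944]
orientation: [-0.0, 0.561, 0.828, 0.0]
contact_force: [4.1, 0.2, -3.1]
gripper_width: 0.0204
finger_force: 68.6
[-0.04843771 -0.63998005  0.15057785] -0.02619984517131736
t: 17.65
tool_pos: [0.5752, 0.2481, 0.096]
orientation: [-0.001, -0.01, 1.0, -0.0]
contact_force: [0.3, 0.4, -1.4]
gripper_width: 0.0208
finger_force: 68.9
[ 0.05083669 -0.19533209 -0.18606165] -1.237946436220701
```

It works with low lift. I go on with the strokes.

```bash
python3 -m creep '{"delta_pos":[[0,0,-0.02],[0,0,-0.02],[0,0,-0.02],[0,0,-0.03],[0,0,-0.03],[0,0,-0.02],[0,0,-0.03],[0,0,-0.03]],"twist":[[0,0,0.15],[0,0,0.15],[0,0,0.15],[0,0,0.15],[0,0,0.15],[0,0,0.15],[0,0,0.15],[0,0,0.15]]}'
python3 -m creep '{"delta_pos":[[0,0,-0.02],[0,0,-0.02],[0,0,-0.02],[0,0,-0.02],[0,0,-0.03],[0,0,-0.03],[0,0,-0.03],[0,0,-0.02]],"twist":[[0,0,-0.15],[0,0,-0.15],[0,0,-0.15],[0,0,-0.15],[0,0,-0.15],[0,0,-0.15],[0,0,-0.15],[0,0,-0.15]]}'
python3 -m creep '{"delta_pos":[[0,0,-0.02],[0,0,-0.02],[0,0,-0.02],[0,0,-0.03],[0,0,-0.03],[0,0,-0.02],[0,0,-0.03],[0,0,-0.03]],"twist":[[0,0,0.15],[0,0,0.15],[0,0,0.15],[0,0,0.15],[0,0,0.15],[0,0,0.15],[0,0,0.15],[0,0,0.15]]}'
python3 -m creep '{"delta_pos":[[0,0,-0.02],[0,0,-0.02],[0,0,-0.02],[0,0,-0.02],[0,0,-0.03],[0,0,-0.03],[0,0,-0.03],[0,0,-0.02]],"twist":[[0,0,-0.15],[0,0,-0.15],[0,0,-0.15],[0,0,-0.15],[0,0,-0.15],[0,0,-0.15],[0,0,-0.15],[0,0,-0.15]]}'
```

```text
t: 18.45
tool_pos: [0.5754, 0.2485, 0.0979]
orientation: [-0.0, 0.561, 0.828, -0.0]
contact_force: [2.8, 0.3, -2.7]
gripper_width: 0.021
finger_force: 68.8
t: 19.25
tool_pos: [0.5753, 0.248, 0.0999]
orientation: [-0.001, -0.01, 1.0, -0.0]
contact_force: [-0.2, -1.3, -1.9]
gripper_width: 0.0212
finger_force: 69.0
t: 20.05
tool_pos: [0.5756, 0.2484, 0.102]
orientation: [-0.0, 0.561, 0.828, -0.0]
contact_force: [2.7, -0.2, -2.7]
gripper_width: 0.0211
finger_force: 68.9
t: 20.85
tool_pos: [0.5753, 0.248, 0.1038]
orientation: [-0.001, -0.01, 1.0, -0.0]
contact_force: [-0.3, -0.2, -2.3]
gripper_width: 0.021
finger_force: 69.2
```

```bash
python3 -m creep '{"delta_pos":[[0,0,-0.02],[0,0,-0.02],[0,0,-0.02],[0,0,-0.03],[0,0,-0.03],[0,0,-0.02],[0,0,-0.03],[0,0,-0.03]],"twist":[[0,0,0.15],[0,0,0.15],[0,0,0.15],[0,0,0.15],[0,0,0.15],[0,0,0.15],[0,0,0.15],[0,0,0.15]]}'
python3 -m creep '{"delta_pos":[[0,0,-0.02],[0,0,-0.02],[0,0,-0.02],[0,0,-0.02],[0,0,-0.03],[0,0,-0.03],[0,0,-0.03],[0,0,-0.02]],"twist":[[0,0,-0.15],[0,0,-0.15],[0,0,-0.15],[0,0,-0.15],[0,0,-0.15],[0,0,-0.15],[0,0,-0.15],[0,0,-0.15]]}'
python3 -m creep '{"delta_pos":[[0,0,-0.02],[0,0,-0.02],[0,0,-0.02],[0,0,-0.03],[0,0,-0.03],[0,0,-0.02],[0,0,-0.03],[0,0,-0.03]],"twist":[[0,0,0.15],[0,0,0.15],[0,0,0.15],[0,0,0.15],[0,0,0.15],[0,0,0.15],[0,0,0.15],[0,0,0.15]]}'
python3 -m creep '{"delta_pos":[[0,0,-0.02],[0,0,-0.02],[0,0,-0.02],[0,0,-0.02],[0,0,-0.03],[0,0,-0.03],[0,0,-0.03],[0,0,-0.02]],"twist":[[0,0,-0.15],[0,0,-0.15],[0,0,-0.15],[0,0,-0.15],[0,0,-0.15],[0,0,-0.15],[0,0,-0.15],[0,0,-0.15]]}'
python3 -m creep '{"delta_pos":[[0,0,-0.02],[0,0,-0.02],[0,0,-0.02],[0,0,-0.03],[0,0,-0.03],[0,0,-0.02],[0,0,-0.03],[0,0,-0.03]],"twist":[[0,0,0.15],[0,0,0.15],[0,0,0.15],[0,0,0.15],[0,0,0.15],[0,0,0.15],[0,0,0.15],[0,0,0.15]]}'
python3 -m creep '{"delta_pos":[[0,0,-0.02],[0,0,-0.02],[0,0,-0.02],[0,0,-0.02],[0,0,-0.03],[0,0,-0.03],[0,0,-0.03],[0,0,-0.02]],"twist":[[0,0,-0.15],[0,0,-0.15],[0,0,-0.15],[0,0,-0.15],[0,0,-0.15],[0,0,-0.15],[0,0,-0.15],[0,0,-0.15]]}'
python3 -c 'from h import *;s=robot.observe();print(s["torque"],s["joint_positions"][5])'
```

```text
t: 21.65
tool_pos: [0.5756, 0.2484, 0.106]
orientation: [0.0, 0.561, 0.828, 0.0]
contact_force: [4.2, -1.6, -1.6]
gripper_width: 0.0208
finger_force: 69.0
t: 22.45
tool_pos: [0.5753, 0.2481, 0.1078]
orientation: [-0.0, -0.01, 1.0, -0.0]
contact_force: [-0.3, -1.0, -0.2]
gripper_width: 0.0207
finger_force: 69.4
t: 23.25
tool_pos: [0.5761, 0.2485, 0.1114]
orientation: [0.001, 0.561, 0.828, 0.001]
contact_force: [1.5, -0.5, 2.6]
gripper_width: 0.0205
finger_force: 69.6
t: 24.05
tool_pos: [0.5753, 0.2483, 0.1121]
orientation: [-0.0, -0.01, 1.0, 0.0]
contact_force: [0.5, -1.3, 0.3]
gripper_width: 0.0207
finger_force: 69.3
t: 24.85
tool_pos: [0.575, 0.2485, 0.1138]
orientation: [-0.001, 0.561, 0.828, -0.0]
contact_force: [-0.4, 0.2, -0.5]
gripper_width: 0.0205
finger_force: 69.3
t: 25.65
tool_pos: [0.575, 0.2485, 0.1157]
orientation: [-0.001, -0.01, 1.0, 0.0]
contact_force: [0.3, -0.4, -1.4]
gripper_width: 0.0209
finger_force: 69.3
[0.04008018 0.02450657 0.00591789] -1.238324194348669
```

The torque is gone, so knob A is free. I lift it and carry it toward the near bay.

```bash
python3 -m creep '{"delta_pos":[[0,0,-0.4],[0,0,-0.8],[0,0,-1.5],[0,0,-2],[0,0,-2],[0,0,-1.5],[0,0,-0.8],[0,0,0]],"twist":[[0,0,0],[0,0,0],[0,0,0],[0,0,0],[0,0,0],[0,0,0],[0,0,0],[0,0,0]]}'
python3 -m creep '{"delta_pos":[[0.4,-1,0],[0.7,-2,0],[1,-3,0],[1.2,-4,0],[1.2,-4,0],[1.2,-4,0],[1.2,-4,0],[1.2,-4,0]],"twist":[[0,0,0],[0,0,0],[0,0,0],[0,0,0],[0,0,0],[0,0,0],[0,0,0],[0,0,0]]}'
python3 -m creep '{"delta_pos":[[1.2,-4,0],[1.2,-4,0],[1.2,-4,0],[1.2,-4,0],[1.2,-4,0],[1,-2.5,0],[0.7,-1.5,0],[0.3,-0.5,0]],"twist":[[0,0,0.05],[0,0,0.1],[0,0,0.15],[0,0,0.15],[0,0,0.15],[0,0,0.15],[0,0,0.15],[0,0,0.15]]}'
python3 - <<'E'
from h import *
go([.422,-.261,.047],-.181)
E
```

```text
t: 26.45
tool_pos: [0.576, 0.2484, 0.2087]
orientation: [0.001, -0.007, 1.0, 0.001]
contact_force: [0.6, 0.3, -1.4]
gripper_width: 0.0208
finger_force: 69.3
t: 27.25
tool_pos: [0.4965, -0.0147, 0.2051]
orientation: [-0.001, -0.007, 1.0, -0.0]
contact_force: [0.6, -0.2, -0.8]
gripper_width: 0.0203
finger_force: 69.2
t: 28.05
tool_pos: [0.3599, -0.2203, 0.2052]
orientation: [-0.001, 0.499, 0.867, -0.0]
contact_force: [0.1, 0.2, -0.9]
gripper_width: 0.0206
finger_force: 69.2
tcp [ 0.3599 -0.2203  0.2052] tilt [-0.002  0.001 -1.   ] yaw_y 0.526 w 0.0206 q6 -1.155
shift cm [-6.66  3.35 15.81]
twist z 0.707 or half turn more
```

```bash
python3 -m creep '{"delta_pos":[[-1.5,0.7,1],[-2.5,1.3,2],[-2,1,2],[-0.66,0.35,2],[0,0,2],[0,0,1],[0,0,0],[0,0,0]],"twist":[[0,0,0],[0,0,0],[0,0,0],[0,0,0],[0,0,0.15],[0,0,0.15],[0,0,0.15],[0,0,0.15]]}'
python3 -m creep '{"delta_pos":[[0,0,0],[0,0,0],[0,0,0],[0,0,0],[0,0,0],[0,0,0],[0,0,0],[0,0,0]],"twist":[[0,0,0.107],[0,0,0],[0,0,0],[0,0,0],[0,0,0],[0,0,0],[0,0,0],[0,0,0]]}'
python3 - <<'E'
from h import *
np.set_printoptions(precision=4,suppress=True)
p=robot.read_camera("wrist"); save(p,"w8.png")
for d in robot.landmark_of(p,"bay0"): print(d["confidence"],d["point"],at(p,d["point"],.012,True))
go([.422,-.261,.047],-.181)
E
```

```text
t: 28.85
tool_pos: [0.4234, -0.2591, 0.1043]
orientation: [-0.002, 0.732, 0.681, -0.001]
contact_force: [-0.2, 0.1, -0.5]
gripper_width: 0.0208
finger_force: 69.2
t: 29.65
tool_pos: [0.4251, -0.2596, 0.1067]
orientation: [0.0, 0.765, 0.644, 0.0]
contact_force: [-0.2, -0.9, -0.7]
gripper_width: 0.0205
finger_force: 69.2
0.89 [435.7, 201.4] [ 0.5221 -0.2786  0.012 ]
0.76 [312.8, 205.5] [ 0.4194 -0.2641  0.012 ]
0.65 [531.4, 200.7] [ 0.6258 -0.2964  0.012 ]
tcp [ 0.4251 -0.2596  0.1067] tilt [ 0. -0. -1.] yaw_y -0.172 w 0.0211 q6 -0.445
shift cm [-0.19 -0.28  5.97]
twist z 0.009 or half turn more
```

View pics/w8.png

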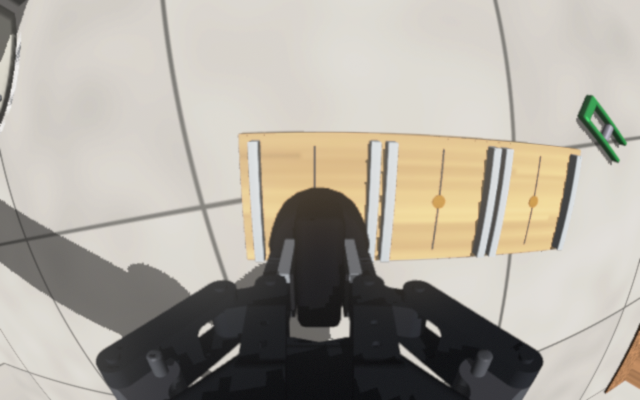

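The middle dot is at (438,201), the far one at (533,201), and the near bay's line at (314.5,150). I refine the bay from these.

```bash
python3 - <<'E'
from h import *
np.set_printoptions(precision=4,suppress=True)
p=robot.read_camera("wrist")
W=lambda q:at(p,q,.012,True)[:2]
m,f_=W((438.5,201.5)),W((533,201.5)); print(m,f_,np.linalg.norm(f_-m),np.arctan2(*(f_-m)[::-1]))
l=W((314.5,148)),W((315,185)); print("line",l,np.arctan2(*(l[0]-l[1])[::-1])-np.pi/2)
a,b=W((443.5,150)),W((432.5,248)); print("mid line",a,b,(a+b)/2,np.arctan2(*(a-b)[::-1])-np.pi/2)
c,d=W((253.5,142)),W((260,261)); e,g=W((375,142)),W((371,261)); print("stops",c,d,e,g)
d=(f_-m)/np.linalg.norm(f_-m)*.105; print("near",m-d)
E
```

```text
[ 0.5246 -0.2791] [ 0.628  -0.2976] 0.10502027509440566 -0.17677409205340186
line (array([ 0.4289, -0.2184]), array([ 0.4241, -0.2476])) -0.16155412832850957
mid line [ 0.5322 -0.2358] [ 0.5175 -0.3223] [ 0.5248 -0.2791] -0.16790894769407383
stops [ 0.383  -0.2051] [ 0.3643 -0.3071] [ 0.4759 -0.2214] [ 0.4605 -0.3236]
near [ 0.4213 -0.2607]
```

```bash
python3 -m creep '{"delta_pos":[[-0.17,-0.34,0.8],[0,0,1.4],[0,0,1.4],[0,0,1.2],[0,0,0.6],[0,0,0.3],[0,0,0],[0,0,0]],"twist":[[0,0,0],[0,0,0],[0,0,0],[0,0,0],[0,0,0],[0,0,0],[0,0,0],[0,0,0]]}'
python3 -m creep '{"delta_pos":[[0,0,0.1],[0,0,0.1],[0,0,0],[0,0,0],[0,0,0],[0,0,0],[0,0,0],[0,0,0]],"twist":[[0,0,0],[0,0,0],[0,0,0],[0,0,0],[0,0,0],[0,0,0],[0,0,0],[0,0,0]]}'
```

```text
t: 30.6
tool_pos: [0.4217, -0.2609, 0.0502]
orientation: [0.0, 0.765, 0.644, 0.0]
contact_force: [-0.7, -0.3, -1.1]
gripper_width: 0.0209
finger_force: 69.2
t: 31.4
tool_pos: [0.4214, -0.2607, 0.0477]
orientation: [-0.0, 0.765, 0.644, -0.0]
contact_force: [0.7, -0.3, -1.1]
gripper_width: 0.0204
finger_force: 69.2
```

```bash
python3 -m creep '{"delta_pos":[[0,0,0.1],[0,0,0.1],[0,0,0],[0,0,0],[0,0,0],[0,0,0],[0,0,0],[0,0,0]],"twist":[[0,0,0],[0,0,0],[0,0,0],[0,0,0],[0,0,0],[0,0,0],[0,0,0],[0,0,0]]}'
```

```text
t: 32.2
tool_pos: [0.4214, -0.2607, 0.0458]
orientation: [0.0, 0.765, 0.644, 0.0]
contact_force: [-1.1, -0.4, 1.5]
gripper_width: 0.0207
finger_force: 69.6
```

It's touching. I release, rise, and check the placing and the frog.

```bash
python3 -m creep '{"delta_pos":[[0,0,0],[0,0,0],[0,0,0],[0,0,0],[0,0,0],[0,0,0],[0,0,0],[0,0,0]],"twist":[[0,0,0],[0,0,0],[0,0,0],[0,0,0],[0,0,0],[0,0,0],[0,0,0],[0,0,0]]}' 1 30
python3 -m creep '{"delta_pos":[[0,0,-0.5],[0,0,-1.5],[0,0,-3],[0,0,-4],[0,0,-4],[0,0,-3],[0,0,-2],[0,0,0]],"twist":[[0,0,0],[0,0,0],[0,0,0],[0,0,0],[0,0,0],[0,0,0],[0,0,0],[0,0,0]]}'
python3 - <<'E'
from h import *
np.set_printoptions(precision=4,suppress=True)
p=robot.read_camera("wrist"); save(p,"w9.png",(140,20,620,320),1.5)
for d in robot.outline_of(p,"knob0"):
    x=at(p,d["point"],.04,True)
    if x[1]<-.2: print(d["confidence"],d["point"],x,fit(p,d["region"],KNOB,[x[0],x[1],1.4],.012,True))
p=robot.read_camera("top")
for d in robot.outline_of(p,"frog")[:2]:
    x=at(p,d["point"],.03);print("frog",d["confidence"],x,fit(p,d["region"],FROG,[x[0],x[1],1.5],.008,False))
go([.4676,.3389,.20])
E
```

```text
t: 33.0
tool_pos: [0.4214, -0.2607, 0.0457]
orientation: [0.0, 0.765, 0.644, 0.0]
contact_force: [0.7, -0.4, -0.3]
gripper_width: 0.0849
finger_force: 0.0
t: 33.8
tool_pos: [0.4225, -0.2614, 0.231]
orientation: [0.004, 0.765, 0.644, 0.001]
contact_force: [1.0, 0.6, -0.4]
gripper_width: 0.0854
finger_force: 0.0
0.84 [320.0, 173.0] [ 0.425  -0.2629  0.04  ] (array([ 0.4215, -0.2621,  1.3866]), np.float64(0.9091857758274691))
frog 0.92 [ 0.5499 -0.0242  0.03  ] (array([ 0.5504, -0.0135,  1.5051]), np.float64(0.8422619047619048))
frog 0.67 [0.7717 0.1012 0.03  ] (array([0.7891, 0.1162, 1.515 ]), np.float64(0.49099625099870936))
tcp [ 0.421  -0.2604  0.2242] tilt [-0.002  0.001 -1.   ] yaw_y -0.172 w 0.0853 q6 -0.451
shift cm [59.84 -5.66  2.49]
```

View pics/w9.png

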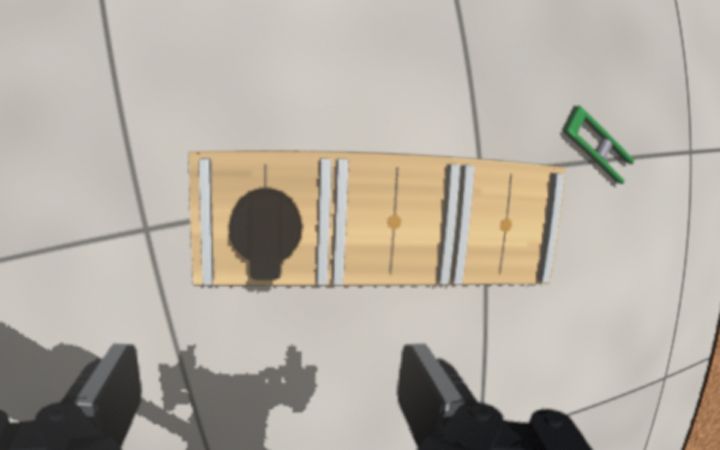

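Knob A is upright on its dot at (264,226) with its bar along the line, and the frog hasn't moved. Now to knob B.

```bash
python3 -m creep '{"delta_pos":[[2,-0.2,0],[3,-0.3,0],[4,-0.4,0],[4.3,-0.4,0],[4.3,-0.4,0],[4.3,-0.4,0],[4.3,-0.4,0],[4.3,-0.4,0]],"twist":[[0,0,0],[0,0,0],[0,0,0],[0,0,0],[0,0,0],[0,0,0],[0,0,0],[0,0,0]]}'
python3 -m creep '{"delta_pos":[[4.3,-0.4,0],[4.3,-0.4,0],[4.3,-0.4,0],[4.3,-0.4,0],[4.3,-0.4,0],[4,-0.4,0],[2.5,-0.2,0],[1.3,-0.2,0]],"twist":[[0,0,0],[0,0,0],[0,0,0],[0,0,0],[0,0,0],[0,0,0],[0,0,0],[0,0,0]]}'
python3 -m creep '{"delta_pos":[[0,0,0],[0,0,0],[0,0,0],[0,0,0],[0,0,0],[0,0,0],[0,0,0],[0,0,0]],"twist":[[0,0,-0.11],[0,0,-0.117],[0,0,0],[0,0,0],[0,0,0],[0,0,0],[0,0,0],[0,0,0]]}'
python3 - <<'E'
from h import *
np.set_printoptions(precision=4,suppress=True)
p=robot.read_camera("wrist")
for d in robot.outline_of(p,"knob0"):
    x=at(p,d["point"],.09,True)
    if .42<x[0]<.52 and .3<x[1]<.38: print(d["confidence"],d["point"],x,fit(p,d["region"],KNOB,[x[0],x[1],1.6],.06,True))
go([.4676,.3389,.0935],.055)
E
```

```text
t: 34.8
tool_pos: [0.4442, 0.0465, 0.2239]
orientation: [-0.001, 0.765, 0.644, -0.001]
contact_force: [1.2, -0.5, 0.1]
gripper_width: 0.0854
finger_force: 0.0
t: 35.6
tool_pos: [0.4667, 0.3399, 0.2231]
orientation: [-0.0, 0.765, 0.645, -0.002]
contact_force: [0.6, -0.7, -0.8]
gripper_width: 0.0856
finger_force: 0.0
t: 36.4
tool_pos: [0.4676, 0.3382, 0.2258]
orientation: [0.0, 0.688, 0.726, 0.0]
contact_force: [0.1, 0.2, -0.3]
gripper_width: 0.0853
finger_force: 0.0
0.67 [317.8, 184.2] [0.4665 0.3396 0.09  ] (array([0.4667, 0.3407, 1.6296]), np.float64(0.9342230695900858))
tcp [0.4676 0.3382 0.2257] tilt [ 0.  0. -1.] yaw_y 0.055 w 0.0858 q6 0.513
shift cm [ 0.07  0.01 13.22]
twist z -0.0 or half turn more
```

```bash
python3 -m creep '{"delta_pos":[[0.2,0,1.5],[0,0,2.5],[0,0,3],[0,0,3],[0,0,2],[0,0,0.9],[0,0,0.25],[0,0,0]],"twist":[[0,0,0],[0,0,0],[0,0,0],[0,0,0],[0,0,0],[0,0,0],[0,0,0],[0,0,0]]}' 1 30
python3 -m creep '{"delta_pos":[[0,0,0],[0,0,0],[0,0,0],[0,0,0],[0,0,0],[0,0,0],[0,0,0],[0,0,0]],"twist":[[0,0,0],[0,0,0],[0,0,0],[0,0,0],[0,0,0],[0,0,0],[0,0,0],[0,0,0]]}' 0 30
python3 -m creep '{"delta_pos":[[0,0,-0.02],[0,0,-0.02],[0,0,-0.02],[0,0,-0.03],[0,0,-0.03],[0,0,-0.03],[0,0,-0.03],[0,0,-0.03]],"twist":[[0,0,-0.15],[0,0,-0.15],[0,0,-0.15],[0,0,-0.15],[0,0,-0.15],[0,0,-0.15],[0,0,-0.15],[0,0,-0.15]]}' 0 70
python3 -m creep '{"delta_pos":[[0,0,-0.02],[0,0,-0.02],[0,0,-0.02],[0,0,-0.02],[0,0,-0.02],[0,0,-0.03],[0,0,-0.03],[0,0,-0.02]],"twist":[[0,0,0.15],[0,0,0.15],[0,0,0.15],[0,0,0.15],[0,0,0.15],[0,0,0.15],[0,0,0.15],[0,0,0.15]]}'
python3 -c 'from h import *;s=robot.observe();print(s["torque"],s["joint_positions"][5])'
```

```text
t: 37.3
tool_pos: [0.4676, 0.3404, 0.0945]
orientation: [0.0, 0.687, 0.726, 0.0]
contact_force: [-0.4, -1.5, 0.3]
gripper_width: 0.0855
finger_force: 0.0
t: 38.1
tool_pos: [0.4673, 0.3405, 0.095]
orientation: [-0.0, 0.687, 0.726, 0.0]
contact_force: [-2.8, 0.3, 5.4]
gripper_width: 0.0215
finger_force: 30.8
t: 38.9
tool_pos: [0.4672, 0.3403, 0.0954]
orientation: [-0.0, 0.154, 0.988, -0.0]
contact_force: [-1.4, -0.1, -0.5]
gripper_width: 0.0206
finger_force: 69.2
t: 39.7
tool_pos: [0.4671, 0.3402, 0.0968]
orientation: [-0.0, 0.689, 0.724, -0.001]
contact_force: [-1.3, -1.0, -2.1]
gripper_width: 0.021
finger_force: 68.8
[-0.08415173  0.21225887  0.17881589] 0.5212045913383418
```

```bash
python3 -m creep '{"delta_pos":[[0,0,-0.02],[0,0,-0.02],[0,0,-0.02],[0,0,-0.03],[0,0,-0.03],[0,0,-0.02],[0,0,-0.03],[0,0,-0.03]],"twist":[[0,0,-0.15],[0,0,-0.15],[0,0,-0.15],[0,0,-0.15],[0,0,-0.15],[0,0,-0.15],[0,0,-0.15],[0,0,-0.15]]}'
python3 -m creep '{"delta_pos":[[0,0,-0.02],[0,0,-0.02],[0,0,-0.02],[0,0,-0.02],[0,0,-0.03],[0,0,-0.03],[0,0,-0.03],[0,0,-0.02]],"twist":[[0,0,0.15],[0,0,0.15],[0,0,0.15],[0,0,0.15],[0,0,0.15],[0,0,0.15],[0,0,0.15],[0,0,0.15]]}'
python3 -m creep '{"delta_pos":[[0,0,-0.02],[0,0,-0.02],[0,0,-0.02],[0,0,-0.03],[0,0,-0.03],[0,0,-0.02],[0,0,-0.03],[0,0,-0.03]],"twist":[[0,0,-0.15],[0,0,-0.15],[0,0,-0.15],[0,0,-0.15],[0,0,-0.15],[0,0,-0.15],[0,0,-0.15],[0,0,-0.15]]}'
python3 -m creep '{"delta_pos":[[0,0,-0.02],[0,0,-0.02],[0,0,-0.02],[0,0,-0.02],[0,0,-0.03],[0,0,-0.03],[0,0,-0.03],[0,0,-0.02]],"twist":[[0,0,0.15],[0,0,0.15],[0,0,0.15],[0,0,0.15],[0,0,0.15],[0,0,0.15],[0,0,0.15],[0,0,0.15]]}'
```

```text
t: 40.5
tool_pos: [0.4671, 0.3403, 0.0988]
orientation: [-0.001, 0.154, 0.988, -0.0]
contact_force: [-0.3, 3.0, -3.3]
gripper_width: 0.0208
finger_force: 68.8
t: 41.3
tool_pos: [0.4672, 0.3402, 0.1008]
orientation: [-0.0, 0.689, 0.724, -0.001]
contact_force: [-1.1, 0.5, -0.3]
gripper_width: 0.0209
finger_force: 69.1
t: 42.1
tool_pos: [0.4671, 0.3402, 0.1027]
orientation: [-0.001, 0.154, 0.988, -0.0]
contact_force: [-1.9, 0.2, -1.6]
gripper_width: 0.0207
finger_force: 69.0
t: 42.9
tool_pos: [0.4672, 0.3402, 0.1047]
orientation: [-0.0, 0.689, 0.724, -0.001]
contact_force: [0.5, 0.3, -2.5]
gripper_width: 0.0205
finger_force: 68.9
```

```bash
python3 -m creep '{"delta_pos":[[0,0,-0.02],[0,0,-0.02],[0,0,-0.02],[0,0,-0.03],[0,0,-0.03],[0,0,-0.02],[0,0,-0.03],[0,0,-0.03]],"twist":[[0,0,-0.15],[0,0,-0.15],[0,0,-0.15],[0,0,-0.15],[0,0,-0.15],[0,0,-0.15],[0,0,-0.15],[0,0,-0.15]]}'
python3 -m creep '{"delta_pos":[[0,0,-0.02],[0,0,-0.02],[0,0,-0.02],[0,0,-0.02],[0,0,-0.03],[0,0,-0.03],[0,0,-0.03],[0,0,-0.02]],"twist":[[0,0,0.15],[0,0,0.15],[0,0,0.15],[0,0,0.15],[0,0,0.15],[0,0,0.15],[0,0,0.15],[0,0,0.15]]}'
python3 -c 'from h import *;s=robot.observe();print(s["torque"],s["joint_positions"][5])'
```

```text
t: 43.7
tool_pos: [0.4671, 0.3403, 0.1067]
orientation: [-0.001, 0.154, 0.988, -0.0]
contact_force: [-1.4, 2.2, -2.2]
gripper_width: 0.0207
finger_force: 69.1
t: 44.5
tool_pos: [0.4671, 0.3401, 0.1087]
orientation: [-0.0, 0.689, 0.724, -0.001]
contact_force: [-1.6, 0.3, 0.9]
gripper_width: 0.0208
finger_force: 69.2
[0.10820613 0.28568154 0.1845726 ] 0.5212007753762808
```

```bash
python3 -m creep '{"delta_pos":[[0,0,-0.02],[0,0,-0.02],[0,0,-0.02],[0,0,-0.03],[0,0,-0.03],[0,0,-0.02],[0,0,-0.03],[0,0,-0.03]],"twist":[[0,0,-0.15],[0,0,-0.15],[0,0,-0.15],[0,0,-0.15],[0,0,-0.15],[0,0,-0.15],[0,0,-0.15],[0,0,-0.15]]}'
python3 -m creep '{"delta_pos":[[0,0,-0.02],[0,0,-0.02],[0,0,-0.02],[0,0,-0.02],[0,0,-0.03],[0,0,-0.03],[0,0,-0.03],[0,0,-0.02]],"twist":[[0,0,0.15],[0,0,0.15],[0,0,0.15],[0,0,0.15],[0,0,0.15],[0,0,0.15],[0,0,0.15],[0,0,0.15]]}'
python3 -m creep '{"delta_pos":[[0,0,-0.02],[0,0,-0.02],[0,0,-0.02],[0,0,-0.03],[0,0,-0.03],[0,0,-0.02],[0,0,-0.03],[0,0,-0.03]],"twist":[[0,0,-0.15],[0,0,-0.15],[0,0,-0.15],[0,0,-0.15],[0,0,-0.15],[0,0,-0.15],[0,0,-0.15],[0,0,-0.15]]}'
python3 -m creep '{"delta_pos":[[0,0,-0.02],[0,0,-0.02],[0,0,-0.02],[0,0,-0.02],[0,0,-0.03],[0,0,-0.03],[0,0,-0.03],[0,0,-0.02]],"twist":[[0,0,0.15],[0,0,0.15],[0,0,0.15],[0,0,0.15],[0,0,0.15],[0,0,0.15],[0,0,0.15],[0,0,0.15]]}'
python3 - <<'E'
from h import *
s=robot.observe();print(s["torque"],s["joint_positions"][5]); go([.6285,-.298,.2],-.175)
E
```

```text
t: 45.3
tool_pos: [0.4672, 0.3408, 0.1124]
orientation: [-0.0, 0.154, 0.988, 0.001]
contact_force: [-3.3, 0.8, 3.5]
gripper_width: 0.0205
finger_force: 69.8
t: 46.1
tool_pos: [0.4673, 0.3402, 0.1132]
orientation: [-0.0, 0.69, 0.724, -0.0]
contact_force: [-1.3, -0.5, -1.0]
gripper_width: 0.0205
finger_force: 69.4
t: 46.9
tool_pos: [0.4675, 0.34, 0.1148]
orientation: [-0.0, 0.154, 0.988, -0.0]
contact_force: [0.2, 0.4, -1.2]
gripper_width: 0.0208
finger_force: 69.2
t: 47.7
tool_pos: [0.4675, 0.34, 0.1168]
orientation: [0.0, 0.69, 0.724, -0.0]
contact_force: [-0.3, -0.5, -0.5]
gripper_width: 0.021
finger_force: 69.1
[-0.05842662 -0.00169577 -0.01307327] 0.5215244086337368
tcp [0.4675 0.34   0.1168] tilt [-0.    -0.001 -1.   ] yaw_y 0.049 w 0.021 q6 0.522
shift cm [-64.51  12.98  -8.29]
twist z 0.224 or half turn more
```

It's free. I lift it and carry it to the far bay.

```bash
python3 -m creep '{"delta_pos":[[0,0,-0.4],[0,0,-0.8],[0,0,-1.5],[0,0,-2],[0,0,-2],[0,0,-1.2],[0,0,-0.4],[0,0,0]],"twist":[[0,0,0],[0,0,0],[0,0,0],[0,0,0],[0,0,0],[0,0,0],[0,0,0],[0,0,0]]}'
python3 -m creep '{"delta_pos":[[-1,0.2,0],[-2,0.4,0],[-3,0.6,0],[-4,0.8,0],[-4,0.8,0],[-4,0.8,0],[-4,0.8,0],[-4,0.8,0]],"twist":[[0,0,0],[0,0,0],[0,0,0],[0,0,0],[0,0,0],[0,0,0],[0,0,0],[0,0,0]]}'
python3 -m creep '{"delta_pos":[[-4,0.8,0],[-4,0.8,0],[-4,0.8,0],[-4,0.8,0],[-4,0.8,0],[-4,0.8,0],[-4,0.8,0],[-4,0.8,0]],"twist":[[0,0,0],[0,0,0],[0,0,0],[0,0,0],[0,0,0],[0,0,0],[0,0,0],[0,0,0]]}'
python3 -m creep '{"delta_pos":[[-3,0.6,0],[-2,0.4,0],[-1.5,0.3,0],[0,0,0],[0,0,0],[0,0,0],[0,0,0],[0,0,0]],"twist":[[0,0,0],[0,0,0],[0,0,0],[0,0,0.112],[0,0,0.112],[0,0,0],[0,0,0],[0,0,0]]}'
python3 - <<'E'
from h import *
go([.6285,-.298,.1],-.175)
E
```

```text
t: 48.5
tool_pos: [0.4677, 0.3404, 0.2014]
orientation: [0.0, 0.687, 0.726, 0.001]
contact_force: [0.3, 0.5, -1.2]
gripper_width: 0.0208
finger_force: 69.1
t: 49.3
tool_pos: [0.5332, 0.0811, 0.1992]
orientation: [-0.001, 0.687, 0.726, -0.001]
contact_force: [0.6, -0.7, -1.2]
gripper_width: 0.0202
finger_force: 69.1
t: 50.1
tool_pos: [0.6145, -0.2347, 0.199]
orientation: [-0.001, 0.687, 0.726, -0.001]
contact_force: [0.4, 0.1, -0.2]
gripper_width: 0.0208
finger_force: 69.1
t: 50.9
tool_pos: [0.6314, -0.2967, 0.2]
orientation: [-0.0, 0.764, 0.646, -0.0]
contact_force: [-0.5, 1.1, -0.6]
gripper_width: 0.0208
finger_force: 69.1
tcp [ 0.6314 -0.2967  0.2   ] tilt [-0.001  0.    -1.   ] yaw_y -0.167 w 0.0208 q6 -0.321
shift cm [-0.18 -0.26 10.01]
twist z 0.008 or half turn more
```

```bash
python3 -m creep '{"delta_pos":[[-0.18,-0.26,1],[0,0,2],[0,0,3],[0,0,3],[0,0,2.5],[0,0,2],[0,0,1.2],[0,0,0.2]],"twist":[[0,0,0.008],[0,0,0],[0,0,0],[0,0,0],[0,0,0],[0,0,0],[0,0,0],[0,0,0]]}'
python3 -m creep '{"delta_pos":[[0,0,0.1],[0,0,0],[0,0,0],[0,0,0],[0,0,0],[0,0,0],[0,0,0],[0,0,0]],"twist":[[0,0,0],[0,0,0],[0,0,0],[0,0,0],[0,0,0],[0,0,0],[0,0,0],[0,0,0]]}'
python3 -c 'from h import *;go([.6285,-.298,.046],-.175)'
```

```text
t: 51.7
tool_pos: [0.6276, -0.2974, 0.0488]
orientation: [-0.002, 0.767, 0.642, -0.001]
contact_force: [0.4, -0.3, -1.3]
gripper_width: 0.0206
finger_force: 69.1
t: 52.5
tool_pos: [0.6288, -0.298, 0.0506]
orientation: [-0.0, 0.767, 0.642, -0.0]
contact_force: [-0.6, 0.4, -0.3]
gripper_width: 0.021
finger_force: 69.1
tcp [ 0.6288 -0.298   0.0506] tilt [-0.  0. -1.] yaw_y -0.177 w 0.021 q6 -0.314
shift cm [-0.   -0.03  0.46]
twist z -0.002 or half turn more
```

```bash
python3 -m creep '{"delta_pos":[[0,0,0.1],[0,0,0.1],[0,0,0.1],[0,0,0],[0,0,0],[0,0,0],[0,0,0],[0,0,0]],"twist":[[0,0,0],[0,0,0],[0,0,0],[0,0,0],[0,0,0],[0,0,0],[0,0,0],[0,0,0]]}'
python3 -m creep '{"delta_pos":[[0,0,0.1],[0,0,0],[0,0,0],[0,0,0],[0,0,0],[0,0,0],[0,0,0],[0,0,0]],"twist":[[0,0,0],[0,0,0],[0,0,0],[0,0,0],[0,0,0],[0,0,0],[0,0,0],[0,0,0]]}'
```

```text
t: 53.3
tool_pos: [0.6289, -0.298, 0.0476]
orientation: [0.0, 0.767, 0.642, 0.0]
contact_force: [0.6, -0.1, -1.0]
gripper_width: 0.0208
finger_force: 69.1
t: 54.1
tool_pos: [0.629, -0.2981, 0.0469]
orientation: [0.0, 0.767, 0.642, 0.0]
contact_force: [-1.6, 0.6, 3.2]
gripper_width: 0.0209
finger_force: 69.6
```

Contact. I release, rise, back away, and check everything.

```bash
python3 -m creep '{"delta_pos":[[0,0,0],[0,0,0],[0,0,0],[0,0,0],[0,0,0],[0,0,0],[0,0,0],[0,0,0]],"twist":[[0,0,0],[0,0,0],[0,0,0],[0,0,0],[0,0,0],[0,0,0],[0,0,0],[0,0,0]]}' 1 30
python3 -m creep '{"delta_pos":[[0,0,-0.5],[0,0,-1.5],[0,0,-3],[0,0,-4],[0,0,-4],[0,0,-4],[0,0,-3],[0,0,-1]],"twist":[[0,0,0],[0,0,0],[0,0,0],[0,0,0],[0,0,0],[0,0,0],[0,0,0],[0,0,0]]}'
python3 -m creep '{"delta_pos":[[0,-2,0],[0,-3,0],[0,-3,0],[0,-3,0],[0,-2,0],[0,0,0],[0,0,0],[0,0,0]],"twist":[[0,0,0],[0,0,0],[0,0,0],[0,0,0],[0,0,0],[0,0,0],[0,0,0],[0,0,0]]}'
python3 - <<'E'
from h import *
np.set_printoptions(precision=4,suppress=True)
p=robot.read_camera("wrist"); save(p,"w10.png")
for d in robot.outline_of(p,"knob0"):
    x=at(p,d["point"],.04,True)
    if x[1]<-.2: print(d["confidence"],d["point"],x,fit(p,d["region"],KNOB,[x[0],x[1],1.4],.012,True))
for n in ("top","scene"):
  p=robot.read_camera(n)
  for d in robot.outline_of(p,"frog")[:1]:
    x=at(p,d["point"],.03);print("frog",d["confidence"],x,fit(p,d["region"],FROG,[x[0],x[1],1.5],.008,False))
E
```

```text
t: 54.9
tool_pos: [0.6289, -0.298, 0.0466]
orientation: [-0.0, 0.767, 0.642, -0.0]
contact_force: [-0.2, 0.1, 0.2]
gripper_width: 0.0852
finger_force: 0.0
t: 55.7
tool_pos: [0.6296, -0.2984, 0.2636]
orientation: [0.004, 0.767, 0.642, 0.002]
contact_force: [0.8, -0.0, 0.6]
gripper_width: 0.0852
finger_force: 0.0
t: 56.5
tool_pos: [0.5015, -0.2752, 0.2559]
orientation: [-0.0, 0.767, 0.642, -0.0]
contact_force: [-0.4, -0.2, -0.2]
gripper_width: 0.0858
finger_force: 0.0
0.75 [421.9, 173.4] [ 0.6252 -0.3026  0.04  ] (array([ 0.6283, -0.2981,  1.4551]), np.float64(0.9394789216573186))
0.66 [252.5, 170.8] [ 0.4225 -0.2638  0.04  ] (array([ 0.4226, -0.2619,  1.3448]), np.float64(0.9191937479255303))
frog 0.62 [ 0.5513 -0.0163  0.03  ] (array([ 0.5517, -0.0124,  1.4985]), np.float64(0.8661068346162818))
frog 0.96 [ 0.5554 -0.01    0.03  ] (array([ 0.5498, -0.0088,  1.5   ]), np.float64(0.8897240527182867))
```

View pics/w10.png

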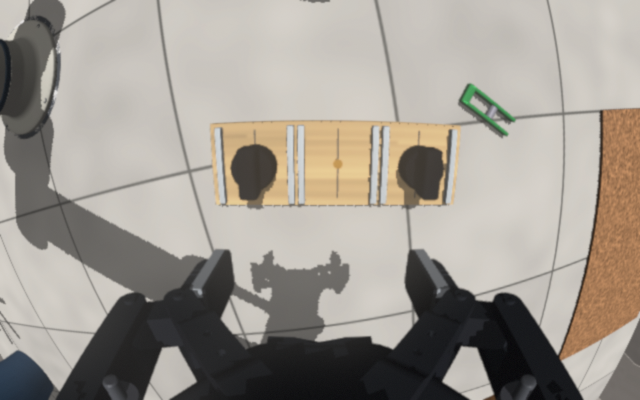

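Both knobs stand on their dots at (253,170) and (421,172), bars along the lines. The frog is still in the middle of its saucer, so I hand in.

```bash
python3 -c 'from station import robot; print(robot.finish_job())'
```

```text
the job is handed in; nothing more can be done
None
```

I handed the job in with the frog upright near the middle of its saucer (within about 5 mm) and both black brake knobs upright on the brass dots in the two outer bays, bars parallel to the stops. The upward pull on the base, read after each stroke, stayed at about 3 N or less, and I left the scoop and clip alone.

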